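# Clear the studio's spent batteries

## Robot

A 7-joint arm with a two-finger parallel gripper is mounted at the origin on the work surface. World frame = base frame: x ahead of the robot, y to its left, z up, the work surface at z = 0. Lengths are in m, angles in rad, forces in N, time in s.
With the tool pointing down it reaches from about 0.4 to 0.9 m from the base axis. Payload 5.5 kg.
Tool frame: the origin (TCP) lies midway between the tips of the shut fingers; the grasp point (between the pads) lies 19 mm behind it (manip.grip_depth is the distance from the TCP to the grasp point, in m); z points along the fingers, x is the direction in which the jaws open and shut, and the axes are right-handed (so a half turn about z gives the same grasp; the last joint's range is limited). The gripper opens to 92 mm and grips with 3 to 60 N. Pads are 19 mm wide; open, the fingers measure 130 mm over their backs; the gripper's body (75 mm by 190 mm) begins 47 mm behind the grasp point.
Start: joints at [-1.048, 0.501, -0.427, 1.55, 0.221, 1.138, -0.21], TCP at [0.167, 0.628, 0.227] pointing down, gripper open.
Joint ranges: [-2.88, 2.88], [-0.31, 2.03], [-1.54, 1.56], [0.2, 2.42], [-1.41, 4.55], [0.19, 2.02], [-2.57, 2.57]. Speed limits (rad/s): [2.57, 2.57, 3.14, 3.14, 3.14, 3.14, 3.14].

## Interface

Orientations are given as a unit quaternion [x, y, z, w].
In Python, from bench import manip, effector, viewer gives the robot as it stands. Calls block until the motion is done:
- manip.move_pose(position, orientation): joint-space move of the TCP to a pose.
- manip.servo_line(position, ori=None, vel=0.15): straight line of the TCP; ori=None keeps the orientation; vel is the mean speed in m/s.
- manip.movej(angles): joint-space move.
- effector.open_jaws() and effector.close(f_grip=None): open the fingers fully, or close them until they stop; f_grip is the grip in N (None keeps the last).
- manip.sleep(seconds).
- manip.solve_ik(position, orientation): joint angles nearest the present ones, or None.
- viewer.get_image(name): name is "scene" or "top" or "wrist"; returns the picture (400x640x3 uint8, red, green, blue); there is no depth.
- viewer.get_calibration(name): a dict with "vfov" (degrees; the focal length in pixels is half the picture's height over the tangent of half this angle, whatever the lens; pixels are square), "cx", "cy" (the principal point, pixels), "dist_coeffs" ([k1, k2, p1, p2, k3] as OpenCV has them; the pictures are not rectified), "eye" and "attitude" of the camera in the world. Camera axes: x right, y down, z forward; pixel columns grow to the right and rows downward; lengths in m; the calibration is good to about 2 mm. A picture is of the moment at which its call begins: read the wrist's pose just before it. get_calibration takes no time and is no camera call; for the wrist camera it gives the pose at the moment of the call.
A pose or a line that the arm cannot do raises manip.PlanningError and nothing moves.
- manip.hand_in(): hands the job in, once; it reports no verdict.
Readings, each from a call of its own:
- manip.current_clock(): time.
- manip.current_q(): joint angles.
- manip.current_joint_velocities(): joint speeds.
- manip.current_tau(): joint torques, N m.
- manip.current_tool_pos(): TCP position.
- manip.current_tcp_rot(): TCP orientation.
- manip.current_force(): force on the tool from outside, world axes, zero at the start.
- manip.current_wrist_torque(): the same for the moment, N m.
- manip.current_finger_gap(): finger opening in m.
Only numpy, scipy, OpenCV 4.12 (cv2) and the standard library are available. Lean on these libraries where they do the work, as an engineer would, in place of code of your own. Each camera call takes 0.05 s, during which the arm holds its last target. There are 200 camera calls.

## Task

First swing the half-open lid of the grey collection box right back past upright. Then collect every spent 9 V battery lying loose on the bench into the metal scoop tray with the two that are already in it, and tip the tray over the box so that they all end up in it (put in by hand any that miss). Last, set the empty tray on the narrow plywood riser, level, centred and lined up along it, and shut the box's lid fully; leave the mug, the desk microphone and the roll of tape where they are.

Things in the scene. Friction and masses are not known exactly. Their poses are not given: they have to be found in the camera images.
- cell1: A spent 9 V block battery, a plain box 48 x 26 x 17 mm, 46 g, black with a copper-coloured band and two snap studs on one end. Origin at its centre; x along the 48 mm (studs at +x), y along the 26 mm, z along the 17 mm; at the start it lies flat, z up. Starts on the bench, on the robot's side of the tray; may be absent.
- cell2: A spent 9 V block battery, a plain box 48 x 26 x 17 mm, 46 g, black with a copper-coloured band and two snap studs on one end. Origin at its centre; x along the 48 mm (studs at +x), y along the 26 mm, z along the 17 mm; at the start it lies flat, z up. Starts on the bench, on the robot's side of the tray; may be absent.
- cell3: A spent 9 V block battery, a plain box 48 x 26 x 17 mm, 46 g, black with a copper-coloured band and two snap studs on one end. Origin at its centre; x along the 48 mm (studs at +x), y along the 26 mm, z along the 17 mm; at the start it lies flat, z up. Starts on the bench, on the robot's side of the tray; may be absent.
- cell4: A spent 9 V block battery, a plain box 48 x 26 x 17 mm, 46 g, black with a copper-coloured band and two snap studs on one end. Origin at its centre; x along the 48 mm (studs at +x), y along the 26 mm, z along the 17 mm; at the start it lies flat, z up. Starts on the bench, on the robot's side of the tray; may be absent.
- cell5: A spent 9 V block battery, a plain box 48 x 26 x 17 mm, 46 g, black with a copper-coloured band and two snap studs on one end. Origin at its centre; x along the 48 mm (studs at +x), y along the 26 mm, z along the 17 mm; at the start it lies flat, z up. Starts on the bench, on the robot's side of the tray; may be absent.
- cell6: A spent 9 V block battery, a plain box 48 x 26 x 17 mm, 46 g, black with a copper-coloured band and two snap studs on one end. Origin at its centre; x along the 48 mm (studs at +x), y along the 26 mm, z along the 17 mm; at the start it lies flat, z up. Starts in the back of the tray.
- cell7: A spent 9 V block battery, a plain box 48 x 26 x 17 mm, 46 g, black with a copper-coloured band and two snap studs on one end. Origin at its centre; x along the 48 mm (studs at +x), y along the 26 mm, z along the 17 mm; at the start it lies flat, z up. Starts in the back of the tray.
- tray: Scoop tray of bare aluminium, 220 long (x) x 118 wide (y), 250 g. Origin under the middle of its floor (4 mm thick), x towards the open pouring front, z up. Side walls 35 mm high, back wall 40 mm high (x = -110), all 4 mm thick; no front wall. Smooth inside (friction about 0.3): batteries start to slide out when it is tipped front-down by some 25 to 35 degrees.
- tray_bar (a point): Middle of the tray's flat carrying bar, at (-35, 0, 68) mm in the tray's frame. The bar crosses the whole width: 12 mm thick (tray x), 20 mm high (z from 58 to 78 mm), 118 mm long (y), on a post at each side wall; 54 mm are free between floor and bar. Grip it from above across its 12 mm.
- tray_lip (a point): Middle of the tray's pouring lip, at (110, 0, 12) mm in the tray's frame; from x = 70 to 110 mm the floor ramps up by 8 mm to this lip, which keeps the batteries in.
- bin: Collection box, fixed, grey plastic, open at the top: 190 x 190 mm outside, 100 mm high, walls and floor 5 mm. Origin under the middle of its floor, z up, x towards the side where the lid is hinged.
- binlid (a joint): Lid of the box, rad: 0 = shut on the rim, 1.9 = wide open (leaning 19 degrees outward past upright), 1.57 = upright; starts half open. A stiff hinge (about 0.2 N m of friction): the lid stays where it is left and must be pushed all the way, either way.
- binlid_hinge (a point): Hinge axis of the lid at the middle of the box's upper rim on its +x side: (95, 0, 100.5) mm in the box's frame; the axis runs along the box's y. The lid is a plate 190 x 190 x 8 mm that reaches 190 mm from the hinge, its outer face 8 mm from the hinge plane.
- binlid_handle (a point): Point at the outer end of the lid's small knob (27 mm across, 35 mm tall), on the middle of the lid, 160 mm from the hinge, on the outer face (the far side from the box when open, the upper side when shut).
- riser: Narrow plywood riser, fixed: top board 180 (x) x 70 (y) mm, its upper face level, 90 mm above the bench. Origin on the bench under its middle, x along its length. The tray goes on it lengthwise, either way round, overhanging evenly.
- mug: White mug, 80 mm across, 95 mm high; bystander. Origin under its middle.
- deskmic: Desk microphone on a round foot 110 mm across, about 160 mm high; bystander. Origin under its foot.
- tape: Roll of tape lying flat, 100 mm across, 24 mm high; bystander. Origin under its middle.

How it is judged:
On the way, in this order (a step that is already met when the one before it is completed fails the run):
1. the lid is swung right back (value of joint binlid above 1.5 rad), for 0.2 s.
2. all batteries lie together in the level tray (angle between tray's own z axis and vertical below 0.2 rad and x of cell1 in the frame of tray between -0.106 and 0.11 m and y of cell1 in the frame of tray between -0.056 and 0.056 m and z of cell1 in the frame of tray between 0 and 0.07 m and x of cell2 in the frame of tray between -0.106 and 0.11 m and y of cell2 in the frame of tray between -0.056 and 0.056 m and z of cell2 in the frame of tray between 0 and 0.07 m and x of cell3 in the frame of tray between -0.106 and 0.11 m and y of cell3 in the frame of tray between -0.056 and 0.056 m and z of cell3 in the frame of tray between 0 and 0.07 m and x of cell4 in the frame of tray between -0.106 and 0.11 m and y of cell4 in the frame of tray between -0.056 and 0.056 m and z of cell4 in the frame of tray between 0 and 0.07 m and x of cell5 in the frame of tray between -0.106 and 0.11 m and y of cell5 in the frame of tray between -0.056 and 0.056 m and z of cell5 in the frame of tray between 0 and 0.07 m and x of cell6 in the frame of tray between -0.106 and 0.11 m and y of cell6 in the frame of tray between -0.056 and 0.056 m and z of cell6 in the frame of tray between 0 and 0.07 m and x of cell7 in the frame of tray between -0.106 and 0.11 m and y of cell7 in the frame of tray between -0.056 and 0.056 m and z of cell7 in the frame of tray between 0 and 0.07 m), for 0.3 s.
3. the tray, with batteries in it, is tipped over the box by more than 14 degrees (angle between tray's own z axis and vertical above 0.25 rad and horizontal distance between tray_lip and bin below 0.13 m and height (world z) of tray_lip above 0.07 m and ((x of cell1 in the frame of tray between -0.106 and 0.11 m and y of cell1 in the frame of tray between -0.056 and 0.056 m and z of cell1 in the frame of tray between 0 and 0.07 m) or (x of cell2 in the frame of tray between -0.106 and 0.11 m and y of cell2 in the frame of tray between -0.056 and 0.056 m and z of cell2 in the frame of tray between 0 and 0.07 m) or (x of cell3 in the frame of tray between -0.106 and 0.11 m and y of cell3 in the frame of tray between -0.056 and 0.056 m and z of cell3 in the frame of tray between 0 and 0.07 m) or (x of cell4 in the frame of tray between -0.106 and 0.11 m and y of cell4 in the frame of tray between -0.056 and 0.056 m and z of cell4 in the frame of tray between 0 and 0.07 m) or (x of cell5 in the frame of tray between -0.106 and 0.11 m and y of cell5 in the frame of tray between -0.056 and 0.056 m and z of cell5 in the frame of tray between 0 and 0.07 m) or (x of cell6 in the frame of tray between -0.106 and 0.11 m and y of cell6 in the frame of tray between -0.056 and 0.056 m and z of cell6 in the frame of tray between 0 and 0.07 m) or (x of cell7 in the frame of tray between -0.106 and 0.11 m and y of cell7 in the frame of tray between -0.056 and 0.056 m and z of cell7 in the frame of tray between 0 and 0.07 m))).
4. all batteries are inside the box (x of cell1 in the frame of bin between -0.092 and 0.092 m and y of cell1 in the frame of bin between -0.092 and 0.092 m and z of cell1 in the frame of bin between 0 and 0.1 m and x of cell2 in the frame of bin between -0.092 and 0.092 m and y of cell2 in the frame of bin between -0.092 and 0.092 m and z of cell2 in the frame of bin between 0 and 0.1 m and x of cell3 in the frame of bin between -0.092 and 0.092 m and y of cell3 in the frame of bin between -0.092 and 0.092 m and z of cell3 in the frame of bin between 0 and 0.1 m and x of cell4 in the frame of bin between -0.092 and 0.092 m and y of cell4 in the frame of bin between -0.092 and 0.092 m and z of cell4 in the frame of bin between 0 and 0.1 m and x of cell5 in the frame of bin between -0.092 and 0.092 m and y of cell5 in the frame of bin between -0.092 and 0.092 m and z of cell5 in the frame of bin between 0 and 0.1 m and x of cell6 in the frame of bin between -0.092 and 0.092 m and y of cell6 in the frame of bin between -0.092 and 0.092 m and z of cell6 in the frame of bin between 0 and 0.1 m and x of cell7 in the frame of bin between -0.092 and 0.092 m and y of cell7 in the frame of bin between -0.092 and 0.092 m and z of cell7 in the frame of bin between 0 and 0.1 m), for 0.3 s.
At the end, for the whole second after the job is handed in: Every battery is inside the box and at rest; the lid is shut (joint below 0.06 rad); the tray stands released and level (within 0.08 rad) on the riser, its middle within 35 mm along and 25 mm across of the riser's middle, its length within 0.26 rad (15 degrees) of the riser's (all of step 4 and linear speed of each of cell1, cell2, cell3, cell4, cell5, cell6, cell7 below 0.03 m/s and x of tray in the frame of riser between -0.035 and 0.035 m and y of tray in the frame of riser between -0.025 and 0.025 m and z of tray in the frame of riser between 0.085 and 0.097 m and angle between tray's own z axis and vertical below 0.08 rad and angle between the x axis of tray and the x axis of riser, either way round below 0.26 rad and linear speed of tray below 0.02 m/s and value of joint binlid below 0.06 rad); the robot touches nothing.
It fails at once if the mug is moved by more than 4 cm (distance of mug from where it was at the start of the episode above 0.04 m).
It fails at once if the desk microphone is moved by more than 4 cm (distance of deskmic from where it was at the start of the episode above 0.04 m).
It fails at once if the roll of tape is moved by more than 4 cm (distance of tape from where it was at the start of the episode above 0.04 m).
Of cell1, cell2, cell3, cell4, cell5 only 3 to 5 are there at a start; the rules pass over those that are not, and their reading is None.
At some moment in a run one of cell1, cell2, cell3, cell4, cell5 may be knocked a few centimetres aside while the robot is not near it.
It also fails if it takes over 210 s, if anything falls off the work surface, if the arm or the gripper's body presses on something with over 40 N, if the wrist force passes 120 N, or if a joint passes its speed limit or range.

## Working session

There is one attempt and no reset: what is moved stays moved. The work goes in short steps, each a Python script; the robot and the scene stay as the last script left them, time stands still between calls to the robot, and variables do not carry over. Pictures are saved under pics/ and viewed, about 12 in all and at most 16, crops included, and the job is handed in when it is done.

```bash
ls; mkdir -p pics; cat > h.py <<'E'
from bench import manip, effector, viewer
import numpy as np, cv2
from scipy.spatial.transform import Rotation as R
def cal(n):
    c=viewer.get_calibration(n); f=200/np.tan(np.radians(c["vfov"])/2)
    K=np.array([[f,0,c["cx"]],[0,f,c["cy"]],[0,0,1]]); return K,np.array(c["dist_coeffs"],float),np.array(c["eye"]),c["attitude"]
def rotm(a):
    a=np.array(a,float); return a if a.shape==(3,3) else R.from_quat(a).as_matrix()
def rays(c,px):
    K,d,e,a=c; u=cv2.undistortPoints(np.array(px,float).reshape(-1,1,2),K,d).reshape(-1,2)
    return e,np.c_[u,np.ones(len(u))]@rotm(a).T
def onplane(c,px,z):
    e,r=rays(c,px); return e+r*((z-e[2])/r[:,2])[:,None]
def proj(c,P):
    K,d,e,a=c; M=rotm(a).T
    return cv2.projectPoints(np.array(P,float).reshape(-1,1,3),cv2.Rodrigues(M)[0],-M@e,K,d)[0].reshape(-1,2)
def save(n,f):
    c=cal(n); im=viewer.get_image(n)[:,:,::-1].copy(); cv2.imwrite('pics/'+f,im); return c,im
def down(yaw,tilt=0):
    # tool z down, tool x (jaw axis) at angle yaw in world xy
    return (R.from_euler('z',yaw)*R.from_euler('x',np.pi)).as_quat()
E
python3 - <<'E'
from h import *
for n in("top","scene"):
    c,im=save(n,n+'0.png'); print(n,c)
c=cal('wrist');print(c,manip.current_tool_pos(),manip.current_tcp_rot(),manip.current_clock())
E
```

```text
pics
top (array([[447.07670776,   0.        , 324.75233253],
       [  0.        , 447.07670776, 199.54010483],
       [  0.        ,   0.        ,   1.        ]]), array([-0.02719775,  0.        ,  0.        ,  0.        ,  0.        ]), array([0.3421472 , 0.04986069, 1.20727545]), array([-0.69318411,  0.71419289, -0.06850034,  0.06878959]))
scene (array([[373.82579989,   0.        , 321.70733966],
       [  0.        , 373.82579989, 201.49843965],
       [  0.        ,   0.        ,   1.        ]]), array([-0.01440991,  0.        ,  0.        ,  0.        ,  0.        ]), array([ 0.84001443, -0.48481762,  0.90762789]), array([ 0.92313752,  0.22482258, -0.0714569 , -0.30358829]))
(array([[277.72244557,   0.        , 318.88928358],
       [  0.        , 277.72244557, 201.66591263],
       [  0.        ,   0.        ,   1.        ]]), array([-0.013045,  0.      ,  0.      ,  0.      ,  0.      ]), array([0.10304716, 0.64444166, 0.38281926]), array([0.78637004, 0.60482856, 0.07642963, 0.09981528])) [0.16686487 0.62755238 0.22579042] [ 7.92744106e-01  6.09553937e-01 -7.18441488e-04  5.14330373e-04] 0.1
```

View pics/top0.png

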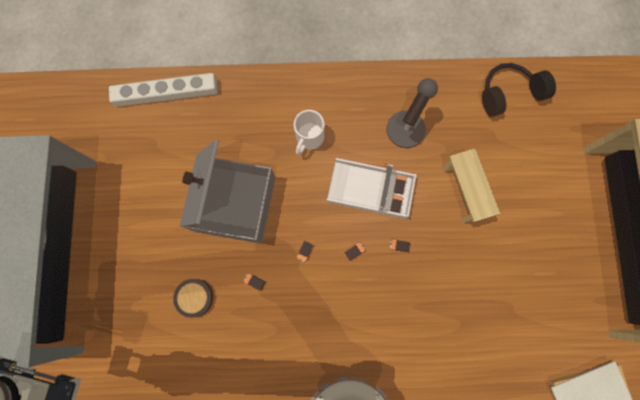

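View pics/scene0.png

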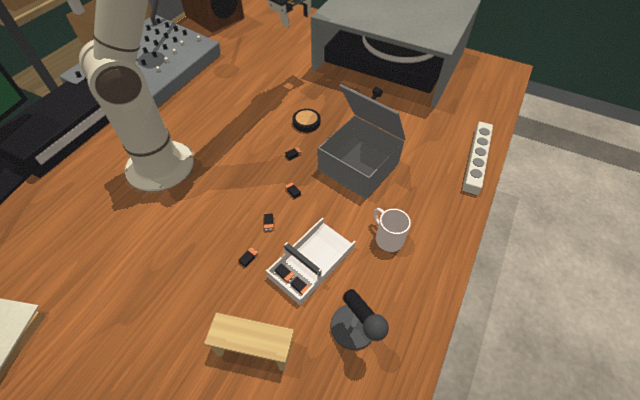

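The top view shows four loose cells at about (305,251), (355,252), (401,246) and (255,282). The tray is around (372,187), with its open front to the left, and the box is around (232,198), with its hinge on the left. The riser is at (473,185). Next I'll measure all of these.

```bash
python3 - <<'E'
from h import *
im=cv2.imread('pics/top0.png'); c=cal('top')
crop=cv2.resize(im[120:310,160:510],None,fx=2.28,fy=2.28,interpolation=cv2.INTER_CUBIC); cv2.imwrite('pics/crop0.png',crop)
b,g,r=[im[:,:,i].astype(int) for i in range(3)]
hsv=cv2.cvtColor(im,cv2.COLOR_BGR2HSV)
dark=(im.max(2)<55); cop=(r-b>85)&(r>170)&(r-g>50)
reg=np.zeros(dark.shape,bool); reg[140:300,230:430]=1
n,l,s,ce=cv2.connectedComponentsWithStats(((dark|cop)&reg).astype(np.uint8))
for i in range(1,n):
    if 40<s[i,4]<600:
        m=l==i; pts=np.argwhere(m)[:,::-1].astype(float)
        P=onplane(c,pts,.017)[:,:2]; mu=(P.max(0)+P.min(0))/2
        rect=cv2.minAreaRect((P*1000).astype(np.float32)); 
        cp=P[cop[m]].mean(0) if cop[m].any() else None
        print(ce[i],s[i,4],'rect',np.round(rect[0],1),np.round(rect[1],1),round(rect[2]),'copper',cp)
# riser
m=cv2.inRange(hsv,(15,60,150),(35,160,255)); m[:, :440]=0;m[:,505:]=0;m[:145]=0;m[225:]=0
k=cv2.findContours(cv2.morphologyEx(m,cv2.MORPH_OPEN,np.ones((5,5))),0,2)[0]
q=max(k,key=cv2.contourArea); P=onplane(c,q.reshape(-1,2),.09)[:,:2]*1000
print('riser',cv2.minAreaRect(P.astype(np.float32)))
# hand corners
print('tray',onplane(c,[(336,159),(416,170),(411,217),(328,205)],.035))
print('bin',onplane(c,[(272,168),(264,241),(182,228)],.1))
print(manip.solve_ik([.65,.0,.3],down(0)))
E
```

```text
[362.38793103 141.00862069] 116 rect [739.6 -63.2] [147.7   5.8] 88 copper [ 0.73954826 -0.06288524]
[258.22 159.  ] 50 rect [695.7 226.5] [ 8.9 58.6] 6 copper [0.69637346 0.2274617 ]
[421.19175258 184.86804124] 485 rect [ 608.7 -194.3] [93.7 92.5] 88 copper [ 0.60959412 -0.21776813]
[309.26229508 201.63114754] 122 rect [573.  100.6] [113.9  11.7] 90 copper [0.57204904 0.08900184]
[420.45205479 210.02739726] 73 rect [ 538.5 -212.2] [43.6 13.7] 88 copper [ 0.53988041 -0.21080691]
[418.48387097 228.61290323] 62 rect [ 490.1 -194. ] [72.5  8.1] 88 copper [ 0.48957307 -0.20196419]
[285.86 234.18] 50 rect [485.7 150.6] [53.6  5.4] 88 copper [0.48531421 0.15361548]
[393.17073171 244.07317073] 41 rect [ 450.5 -131.2] [10.7 26.8] 87 copper [ 0.45028341 -0.13164849]
[338.28040541 245.43918919] 296 rect [451.8  12.3] [132.9  26. ] 86 copper [0.45107762 0.01455416]
[374.42477876 241.57522124] 113 rect [457.3 -83.6] [74.7 10.7] 88 copper [ 0.45845013 -0.08208004]
[377.60169492 248.93220339] 118 rect [439.2 -90.6] [15.1 63.2] 1 copper [ 0.43864756 -0.08953074]
[301.26666667 257.04444444] 45 rect 
[... 515 characters left out ...]
0.3] 88 copper [ 0.33595065 -0.0076841 ]
[244.4375 291.85  ] 80 rect [338.  266.4] [70.8  7.7] 88 copper [0.33705342 0.26398077]
[360.04975124 295.64179104] 201 rect [319.2 -30.9] [185.1   7.7] 88 copper [ 0.31860865 -0.03757376]
riser ((591.5675659179688, -338.7306213378906), (185.55076599121094, 75.92412567138672), 15.344146728515625)
tray [[ 0.6844868   0.012984    0.035     ]
 [ 0.64708472 -0.20260997  0.035     ]
 [ 0.51891363 -0.18042942  0.035     ]
 [ 0.55792089  0.03868461  0.035     ]]
bin [[0.64661749 0.1797347  0.1       ]
 [0.4599299  0.20087623 0.1       ]
 [0.49842481 0.40633488 0.1       ]]
[-0.17438787  0.41366267  0.18477959  1.48119193 -0.07780116  1.25391897
  0.01940364]
```

View pics/crop0.png

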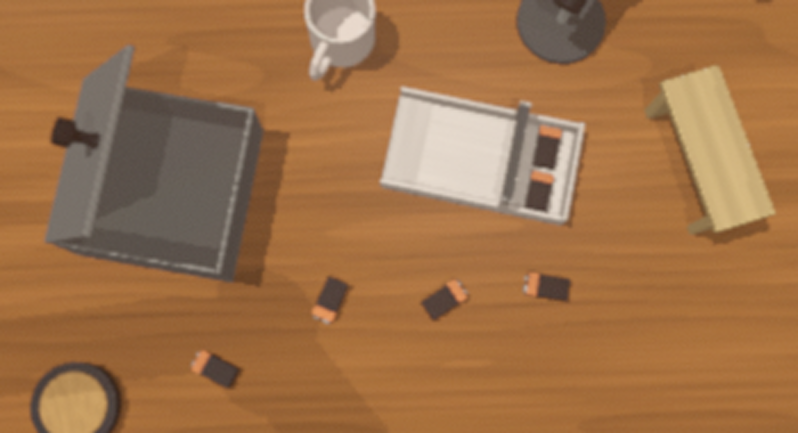

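The crop confirms four loose cells plus two behind the bar. The crop's cell centres are (331,300), (444,300), (548,287) and (216,369). The lid's free edge runs (130,48)-(92,235), leaning over the box. Next I'll refine the poses, check IK for the planned poses and swing the lid.

```bash
cat >> h.py <<'E'
BINC=None
def cellpose(im,c,guess,rad=.06,z=.012):
    """find cells near guess (xy): dark body pixels + copper"""
    g=proj(c,[[guess[0],guess[1],z]])[0]
    K,d,e,a=c; s=K[0,0]/np.linalg.norm(e-np.array([*guess,z])); rp=rad*s
    m=(im.max(2)<60).astype(np.uint8)
    yy,xx=np.mgrid[:400,:640]; m[(xx-g[0])**2+(yy-g[1])**2>rp**2]=0
    n,l,st,ce=cv2.connectedComponentsWithStats(m)
    best=None
    for i in range(1,n):
        A=st[i,4]/s**2*1e6
        if not 250<A<1600: continue
        p=np.argwhere(l==i)[:,::-1]; P=onplane(c,p,.017)[:,:2]*1000
        r=cv2.minAreaRect(P.astype(np.float32)); D=np.linalg.norm(np.array(r[0])/1000-guess)
        if best is None or D<best[0]: best=(D,r,A,P)
    return best
E
python3 - <<'E'
from h import *
im=cv2.imread('pics/top0.png'); c=cal('top')
f=lambda u,v:(160+u/2.28,120+v/2.28)
cells=onplane(c,[f(331,300),f(444,300),f(548,287),f(216,369)],.012)[:,:2]
for q in cells:
    b=cellpose(im,c,q); print(q.round(3), b and (b[1],b[2]))
B=onplane(c,[f(255,107),f(227,275),f(48,240),f(85,82)],.1)[:,:2]; print(B, np.linalg.norm(np.diff(B,axis=0),axis=1))
e1=B[2]-B[1]; e2=B[0]-B[1]; yaw=np.arctan2(e1[1],e1[0]); yaw2=np.arctan2(e2[1],e2[0])+np.pi/2
yb=(yaw+yaw2)/2; X=np.array([np.cos(yb),np.sin(yb)]); Y=np.array([-X[1],X[0]])
# centre from the right edge and bottom corner
ctr=np.mean([(B[0]+B[1])/2+X*.095,B[1]+.095*X+.095*Y,B[2]-.095*X+.095*Y],axis=0); print('bin',ctr,np.degrees([yaw,yaw2,yb]))
H=np.r_[ctr+.095*X,.1005]
eye,r=rays(c,[f(130,48),f(92,235)]); 
for q,rr in zip((.095,-.095),r):  # intersect plane y_b=q
    n=np.r_[Y,0]; t=((H+q*n-eye)@n)/(rr@n); P=eye+t*rr; v=P-H; print('lid',np.arctan2(v[2],-(v[:2]@X)),np.hypot(v[2],v[:2]@X))
B3=lambda x,z,y=0:[*(ctr+x*X+y*Y),z]
for nm,p,o in [('above',B3(-.02,.4),down(yb+np.pi/2)),('push',B3(.13,.235),down(yb+np.pi/2)),('above2',B3(-.02,.4),down(yb-np.pi/2)),('push',B3(.13,.235),down(yb-np.pi/2))]:
    print(nm,manip.solve_ik(p,o))
for th in(0,30,50,60):
  for k in(0,np.pi):
    t=np.radians(th); Rt=R.from_euler('z',yb)*R.from_euler('y',t)
    lip=np.array(B3(-.02,.13)); bar=lip-Rt.apply([.145,0,-0.056]) ; bar=lip+Rt.apply([-.145,0,.056])
    o=Rt*R.from_euler('x',np.pi)*R.from_euler('z',k); tcp=bar+o.apply([0,0,manip.grip_depth]); print(th,k,tcp.round(3),manip.solve_ik(tcp,o.as_quat()))
print(proj(c,[B3(x,.1,y) for x in(-.095,.095) for y in(-.095,.095)]))
E
```

```text
[0.438 0.103] None
[ 0.434 -0.029] None
[ 0.445 -0.151] None
[0.362 0.238] None
[[0.64946702 0.18012195]
 [0.46121144 0.21190329]
 [0.50540795 0.40893995]
 [0.6847995  0.37275511]] [0.19091941 0.20193261 0.18300457]
bin [0.45127692 0.31556477] [77.35746799 80.41766797 78.88756798]
lid 1.245861716096337 1.310003640111753
lid -1.790796139398964 0.5057085991276158
above [-0.16093525  0.17731363 -0.54879068  1.58943555  0.09348855  1.40117968
  2.22909984]
push [-0.31946902  0.54737488 -0.67864433  1.53392815  0.35989344  1.18814718
  1.88556031]
above2 [-0.5473835   0.14664316 -0.09927126  1.60185184  0.01471181  1.39382815
 -0.84213482]
push [-0.74604162  0.46098366 -0.06155002  1.55042061  0.03024253  1.13111926
 -1.00800493]
0 0 [0.419 0.154 0.167] [-0.23024005  0.19379661 -0.19989667  2.10417512  0.05101197  0.84803263
  0.91659806]
0 3.141592653589793 [0.419 0.154 0.167] [-0.6408082   0.18768758  0.25424505  2.11724488 -0.06286522  0.84354164
 -2.11376288]
30 0 [0.427 0.191 0.235] [-0.44881269  0.42857747 -0.34894397  1.74472969  0.42043822  1.46670671
  0.42980109]
30 3.141592653589793 [0.427 0.191 0.235] [-0.96915749  0.41804161  0.32028911  1.76381449  0.21489763  1.38415436
 -2.4971431 ]
50 0 [0.435 0.232 0.265] [-0.65151744  0.66509233 -0.28595294  1.47920712  0.51312258  1.84760453
  0.34569723]
50 3.141592653589793 [0.435 0.232 0.265] [-1.07474475  0.67055044  0.35442774  1.49744742  0.2809637   1.72506645
 -2.53656961]
60 0 [0.44  0.256 0.274] [-1.02488439  0.79114414  0.23600548  1.35751576  0.36987359  1.9110711
  0.55498005]
60 3.141592653589793 [0.44  0.256 0.274] [-1.10529638  0.80889589  0.37189881  1.36124539  0.31463411  1.88593037
 -2.52277519]
[[262.64446744 214.68514545]
 [247.88340447 290.77423238]
 [189.04055917 202.55299196]
 [172.08564866 277.63957584]]
```

My bin y axis had the wrong sign, so I'll fix that. I'll also check the cells' pixel values and push the lid in the same script, printing a check before it moves.

```bash
python3 - <<'E'
from h import *
im=cv2.imread('pics/top0.png'); c=cal('top')
f=lambda u,v:(160+u/2.28,120+v/2.28)
print([im[int(round(v)),int(round(u))].tolist() for u,v in [f(334,292),f(437,302),f(555,288),f(222,373)]])
B=onplane(c,[f(255,107),f(227,275),f(48,240)],.1)[:,:2]
yb=np.radians(79.3); X=np.array([np.cos(yb),np.sin(yb)]); Y=np.array([-X[1],X[0]])
ctr=np.mean([(B[0]+B[1])/2+X*.095,B[1]+.095*X-.095*Y,B[2]-.095*X-.095*Y],axis=0); print('bin',ctr)
B3=lambda x,z,y=0:np.array([*(ctr+x*X+y*Y),z])
H=B3(.095,.1005); eye,r=rays(c,[f(130,48),f(92,235)]); A=[]
for q,rr in zip((-.095,.095),r):
    n=np.r_[Y,0]; t=((H+q*n-eye)@n)/(rr@n); v=eye+t*rr-H; a=np.arctan2(v[2],-(v[:2]@X)); A.append(a); print('lid',a,np.hypot(v[2],v[:2]@X))
print(proj(c,[B3(x,.1,y) for x in(-.095,.095) for y in(-.095,.095)]).round())
print(manip.current_finger_gap())
o=down(yb-np.pi/2); effector.close(10)
manip.move_pose(B3(-.05,.42),o)
manip.servo_line(B3(-.05,.235),vel=.15); f0=manip.current_force()
for x in(.0,.04,.08,.11,.125,.135):
    manip.servo_line(B3(x,.235),vel=.1); print(x,manip.current_tool_pos().round(3),(manip.current_force()-f0).round(1))
save('scene','scene1.png'); print(manip.current_clock())
E
```

```text
[[60, 66, 82], [59, 66, 84], [56, 63, 81], [57, 64, 78]]
bin [0.57543112 0.29164247]
lid 1.0666977441046614 0.1741958834787165
lid 1.0883358508437617 0.20396879662699183
[[272. 166.]
 [258. 239.]
 [199. 155.]
 [183. 227.]]
0.09162596243544338
0.0 [0.575 0.292 0.235] [ 0.1 -0.5 -0.6]
0.04 [0.583 0.331 0.235] [-0.3 -0.1  0.3]
0.08 [0.59  0.37  0.235] [ 0.3 -1.5  1. ]
0.11 [0.596 0.4   0.235] [-0.3  0.1 -0.4]
0.125 [0.598 0.415 0.235] [-0.4 -1.1 -0.3]
0.135 [0.601 0.423 0.235] [ 0.8 -4.7  1.4]
7.825
```

View pics/scene1.png

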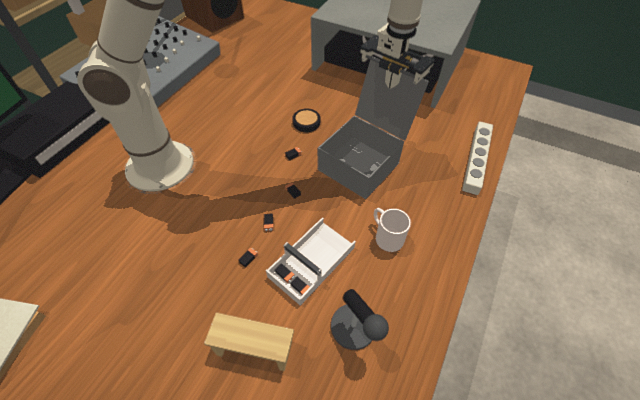

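Lid is well past upright (scene picture: plate leans outward behind the gripper at (393,90)). Next I'll go over the first cell and look with the wrist camera.

```bash
python3 - <<'E'
from h import *
yb=np.radians(79.3); X=np.array([np.cos(yb),np.sin(yb)]);ctr=np.array([.5754,.2916])
B3=lambda x,z:[*(ctr+x*X),z]
manip.servo_line(B3(.0,.235),vel=.2); manip.servo_line(B3(-.03,.38),vel=.25); effector.open_jaws()
for g in [(.438,.103),(.434,-.029),(.445,-.151),(.362,.238)]:
    print(g,[manip.solve_ik([*g,z],down(np.pi/2*k)) is not None for z in(.004,.27) for k in(-1,0,1)])
manip.move_pose([.438,.103,.26],down(-np.pi/2))
c,im=save('wrist','w1.png'); print(c[2],proj(c,[[.438,.103,.017]]),manip.current_clock())
E
```

```text
(0.438, 0.103) [True, True, True, True, True, True]
(0.434, -0.029) [True, True, True, True, True, True]
(0.445, -0.151) [True, True, True, True, True, True]
(0.362, 0.238) [True, True, True, True, True, True]
[0.50618644 0.10326643 0.41793329] [[319.48665663 178.90125166]] 11.975
```

View pics/w1.png

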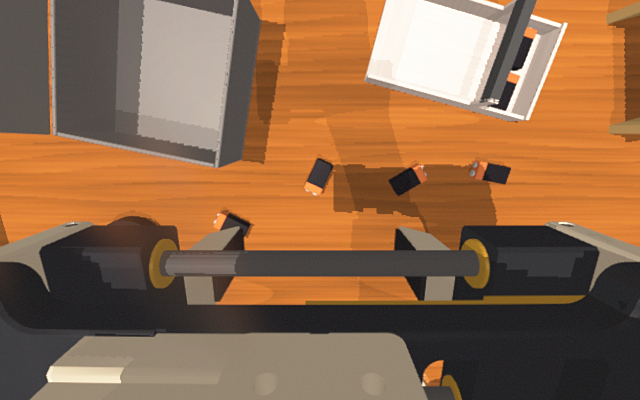

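Wrist view: cells at (319,177), (408,179), (490,172), (233,222); box at (150,80), with the lid's inner face at far left; tray upper right. Next I'll test the blob detector on this image.

```bash
cat >> h.py <<'E'
def findcells(im,c,guesses,rad=.07,dbg=False):
    f=im.astype(int); m=((f.max(2)<75)&(f[:,:,0]>.5*f[:,:,2])).astype(np.uint8)
    n,l,st,ce=cv2.connectedComponentsWithStats(m); out=[]
    for i in range(1,n):
        if st[i,4]<60 or st[i,4]>4000: continue
        P=onplane(c,np.argwhere(l==i)[:,::-1],.0165)[:,:2]
        (cx,cy),(w,h),a=cv2.minAreaRect((P*1000).astype(np.float32))
        if h>w: w,h,a=h,w,a+90
        if not(24<w<55 and 17<h<36): continue
        ctr=np.array([cx,cy])/1000
        if min(np.linalg.norm(ctr-np.array(g)) for g in guesses)>rad: continue
        th=np.radians(a); u=np.array([np.cos(th),np.sin(th)]); sc=[]
        for s in(1,-1):
            q=proj(c,[[*(ctr+s*u*.021),.017]])[0].round().astype(int)
            p=im[q[1]-1:q[1]+2,q[0]-1:q[0]+2].reshape(-1,3).mean(0); sc.append(p)
        k=1 if sc[0][0]/sc[0][2]>sc[1][0]/sc[1][2] else -1
        if dbg: print([x.round().tolist() for x in sc])
        out.append((ctr+k*u*.007,np.arctan2(k*u[1],k*u[0]),w,h))
    return out
G=[(.438,.103),(.434,-.029),(.445,-.151),(.362,.238)]
E
python3 - <<'E'
from h import *
im=cv2.imread('pics/w1.png'); c=cal('wrist')
for o in findcells(im,c,G,dbg=True): print(o)
E
```

```text
[[83.0, 161.0, 249.0], [42.0, 93.0, 162.0]]
[[53.0, 97.0, 187.0], [55.0, 130.0, 223.0]]
[[29.0, 56.0, 93.0], [51.0, 93.0, 178.0]]
(array([0.44043422, 0.1055822 ]), np.float64(2.690415081726782), 36.518001556396484, 24.892559051513672)
(array([ 0.44857992, -0.14820514]), np.float64(1.3824466555440236), 34.1623649597168, 24.090991973876953)
(array([ 0.43121624, -0.01490918]), np.float64(2.1360948787416563), 37.48810958862305, 28.0127010345459)
```

```bash
python3 - <<'E'
s=open('h.py').read()
a=s.index("            q=proj(c,[[*(ctr+s*u"); b=s.index("        k=1 if")
e=s.index("\n",b)
s=s[:a]+"""            v=np.array([-u[1],u[0]]); G3=[[*(ctr+s*u*t+v*w_),.017] for t in(.020,.022,.024,.026) for w_ in(-.008,-.004,0,.004,.008)]
            p=cv2.remap(im,proj(c,G3).astype(np.float32).reshape(-1,1,2),None,cv2.INTER_LINEAR).reshape(-1,3).astype(float); sc.append(np.median(p[:,1]/p[:,2]))
        k=1 if sc[0]<sc[1] else -1"""+s[e:]
s=s.replace("print([x.round().tolist() for x in sc])","print(sc)")
open('h.py','w').write(s)
E
python3 - <<'E'
from h import *
im=cv2.imread('pics/w1.png'); c=cal('wrist')
for o in findcells(im,c,G,dbg=True): print(o)
E
```

```text
[np.float64(0.6679712830013895), np.float64(0.5767266747446771)]
[np.float64(0.5228762728414005), np.float64(0.5789328617038381)]
[np.float64(0.5895118230358505), np.float64(0.5225005625140628)]
(array([0.4530333 , 0.09947784]), np.float64(-0.4511775718630113), 36.518001556396484, 24.892559051513672)
(array([ 0.44857992, -0.14820514]), np.float64(1.3824466555440236), 34.1623649597168, 24.090991973876953)
(array([ 0.43871559, -0.02673118]), np.float64(-1.005497774848137), 37.48810958862305, 28.0127010345459)
```

```bash
cat >> h.py <<'E'
def choose(cands,g):
    """nearest cell; resolve stud end by guess when close"""
    if not cands: return None
    o=min(cands,key=lambda o:np.linalg.norm(o[0]-g)); u=np.array([np.cos(o[1]),np.sin(o[1])]); alt=o[0]-.014*u
    if np.linalg.norm(alt-g)<min(.009,np.linalg.norm(o[0]-g)): return alt,o[1]+np.pi
    return o[0],o[1]
def bestyaw(p,yaw,zs=(.005,.2)):
    q0=manip.current_q(); best=None
    for k in range(-2,3):
        y=yaw+k*np.pi
        if abs(y)>np.pi+.3: continue
        s=[manip.solve_ik([*p,z],down(y)) for z in zs]
        if any(x is None for x in s): continue
        d=np.abs(np.array(s[0])-q0).max()
        if best is None or d<best[0]: best=(d,y)
    return best[1]
def pick(g,look=True,z=.005):
    g=np.array(g); effector.open_jaws()
    manip.move_pose([*g,.26],down(-np.pi/2)); c=cal('wrist'); im=viewer.get_image('wrist')[:,:,::-1].copy(); cv2.imwrite('pics/pk.png',im)
    o=choose(findcells(im,c,[g]),g)
    if o is None: print('no cell near',g); return False
    p,th=o; y=bestyaw(p,th+np.pi/2); print('cell',p.round(4),round(np.degrees(th)),'yaw',round(np.degrees(y)))
    manip.move_pose([*p,.12],down(y)); manip.servo_line([*p,z],vel=.12); effector.close(30); 
    print('gap',round(manip.current_finger_gap(),4),'t',manip.current_clock())
    manip.servo_line([*p,.17],vel=.2); return 0.02<manip.current_finger_gap()<.035
E
python3 - <<'E'
from h import *
f=lambda u,v:(160+u/2.28,120+v/2.28)
im=cv2.imread('pics/top0.png'); c=cal('top')
print('bar', onplane(c,[f(524,104),f(508,204)],.078))
print(pick(G[0]))
yt=np.radians(80.1)
for y in(yt-np.pi,yt): print(manip.solve_ik([.61,-.04,.025],down(y)))
manip.move_pose([.59,-.07,.3],down(yt-np.pi)); c,im=save('wrist','w2.png'); print(c)
E
```

```text
bar [[ 0.64976128 -0.12569099  0.078     ]
 [ 0.53411194 -0.10096961  0.078     ]]
cell [0.4403 0.1054] 155 yaw -115
gap 0.026 t 15.2583
True
[-0.11447141  0.65950576  0.18126662  1.79304025 -0.17143092  0.70430679
 -1.58303356]
[ 0.84306703  1.17067263 -1.30976057  1.75966537  1.20779686  1.25917392
  0.59227193]
(array([[277.72244557,   0.        , 318.88928358],
       [  0.        , 277.72244557, 201.66591263],
       [  0.        ,   0.        ,   1.        ]]), array([-0.013045,  0.      ,  0.      ,  0.      ,  0.      ]), array([ 0.6559657 , -0.08053999,  0.45503088]), array([-0.63874297,  0.75878834,  0.0980894 , -0.08140115]))
```

View pics/w2.png

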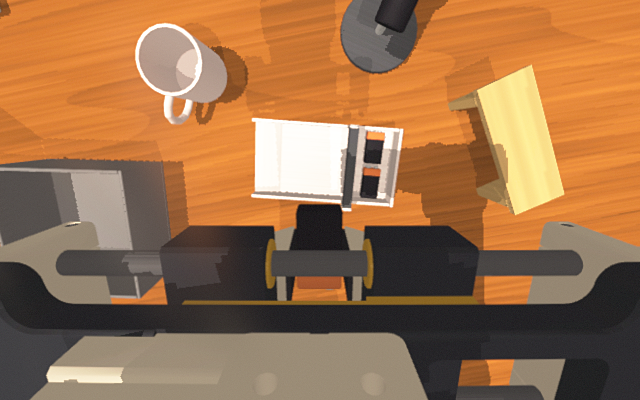

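Tray corners in the wrist view: front (253,119) and (252,197), back (403,128) and (393,207). The held cell is at (320,230). I'll compute the tray pose from these, cross-check it with the bar, then place the cell.

```bash
python3 - <<'E'
from h import *
c=cal('wrist')
P=np.r_[onplane(c,[(253,119)],.035),onplane(c,[(403,128)],.04),onplane(c,[(393,207)],.04),onplane(c,[(252,197)],.035)]
print(P, np.linalg.norm(P[0]-P[1]),np.linalg.norm(P[0]-P[3]),np.linalg.norm(P[1]-P[2]))
d=P[[0,3]].mean(0)-P[[1,2]].mean(0); print('ctr',P.mean(0),'yaw',np.degrees(np.arctan2(d[1],d[0])))
b=onplane(c,[(351,126),(346,206)],.078); b0=b.mean(0); print('bar',b,np.linalg.norm(b[0]-b[1]))
w=b[0]-b[1]; yw=np.arctan2(w[1],w[0])+np.pi/2; print('baryaw',np.degrees(yw),'ctr from bar',b0[:2]+.035*np.array([np.cos(yw),np.sin(yw)]))
E
```

```text
[[ 0.68646055  0.01272763  0.035     ]
 [ 0.63707638 -0.19945279  0.04      ]
 [ 0.52119311 -0.17281789  0.04      ]
 [ 0.57289086  0.04087683  0.035     ]] 0.21790898987952984 0.11700620645064085 0.11890479511313234
ctr [ 0.60440522 -0.07966656  0.0375    ] yaw 76.64785973732558
bar [[ 0.65282718 -0.12148195  0.078     ]
 [ 0.54620816 -0.09915196  0.078     ]] 0.10893229223211687
baryaw 78.17110348758146 ctr from bar [ 0.60669231 -0.07606021]
```

```bash
cat >> h.py <<'E'
TC=np.array([.6045,-.079]); TY=np.radians(77.5)
def T2(x,y): return TC+R.from_euler('z',TY).apply([x,y,0])[:2]
def place(x,y,z=.026):
    p=T2(x,y); yw=TY-np.pi
    manip.move_pose([*p,.17],down(yw)); manip.servo_line([*p,z],vel=.12); effector.open_jaws(); manip.servo_line([*p,.17],vel=.25)
E
python3 - <<'E'
from h import *
place(48,0) if 0 else place(.048,.027)
for g,s in [(G[1],(.048,-.027)),(G[2],(.078,.027))]:
    if pick(g): place(*s)
    else: print('fail'); break
manip.move_pose([.43,.2,.3],down(-np.pi/2)); c,im=save('wrist','w3.png'); print(findcells(im,c,G,.1),manip.current_clock())
E
```

```text
cell [ 0.4374 -0.029 ] 302 yaw 32
gap 0.0255 t 26.1583
cell [ 0.4491 -0.1496] 79 yaw -191
gap 0.0256 t 36.525
[] 42.7917
```

View pics/w3.png

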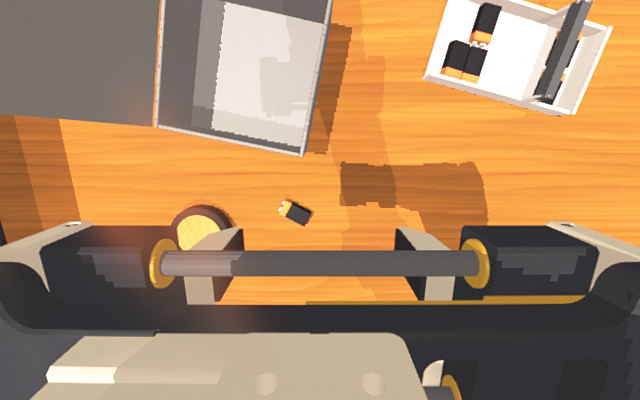

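Wrist view: three placed cells lie flat in the tray at (455,57), (475,60) and (487,20). The last loose cell is at (296,212) near the tape, not knocked away. Now I'll pick it.

```bash
python3 - <<'E'
from h import *
im=cv2.imread('pics/w3.png'); c=cal('wrist'); print(onplane(c,[(296,212)],.0165), im[214,299],im[208,299])
print(manip.solve_ik([.366,.235,.26],down(-np.pi/2)))
g=(.366,.235); ok=pick(g); print(ok)
if ok: 
    place(.078,-.027); manip.move_pose([.56,.0,.3],down(-np.pi/2)); save('wrist','w4.png')
E
```

```text
[[0.36694547 0.23670671 0.0165    ]] [75 73 81] [66 61 69]
[-1.96212082  0.11649481  1.43359429  2.06020495 -0.13170566  1.06905978
 -2.03662082]
no cell near [0.366 0.235]
False
```

```bash
python3 -c "
import cv2;im=cv2.imread('pics/pk.png');print(im[170:190:3,312:330:4].tolist())" | cut -c1-600; ls pics
```

```text
[[[82, 79, 110], [79, 74, 83], [33, 47, 73], [63, 143, 240], [70, 160, 249]], [[85, 79, 87], [82, 81, 90], [84, 80, 88], [42, 38, 42], [48, 93, 161]], [[82, 80, 87], [82, 80, 86], [83, 79, 88], [82, 79, 87], [65, 60, 65]], [[80, 77, 87], [80, 75, 86], [78, 74, 83], [78, 76, 84], [77, 76, 83]], [[79, 77, 86], [81, 78, 86], [75, 72, 81], [79, 73, 83], [78, 74, 82]], [[81, 74, 79], [78, 77, 84], [77, 77, 82], [76, 75, 84], [77, 75, 81]], [[75, 163, 252], [69, 76, 106], [76, 74, 77], [74, 75, 81], [75, 69, 73]]]
crop0.png
pk.png
scene0.png
scene1.png
top0.png
w1.png
w2.png
w3.png
```

```bash
sed -i 's/f.max(2)<75/f.max(2)<112/' h.py; python3 - <<'E'
from h import *
print(manip.current_q().round(2) if hasattr(manip.current_q(),'round') else manip.current_q())
g=(.366,.235); ok=pick(g); print(ok)
if ok: 
    place(.078,-.027); manip.move_pose([.56,.0,.3],down(-np.pi/2)); save('wrist','w4.png')
print(manip.current_clock())
E
```

```text
[-1.96  0.12  1.43  2.06 -0.13  1.07 -2.04]
cell [0.3652 0.2398] 62 yaw -28
gap 0.026 t 47.2833
True
53.6083
```

View pics/w4.png

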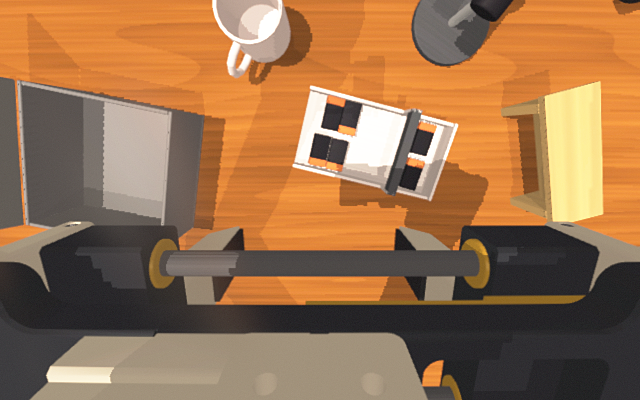

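The picture shows all six cells flat in the tray, four in front at (330,130) and two behind the bar. The bar ends are at (418,112) and (392,192). Next I'll compute the bar pose and scan pour yaw/IK options.

```bash
cat >> h.py <<'E'
BC=np.array([.5754,.2916]); BY=np.radians(79.3)
def B3(x,z,y=0): return np.r_[BC+R.from_euler('z',BY).apply([x,y,0])[:2],z]
def traytool(org=None,lip=None,yaw=0,tip=0,k=0):
    Rt=R.from_euler('z',yaw)*R.from_euler('y',np.radians(tip)); o=Rt*R.from_euler('x',np.pi)*R.from_euler('z',k)
    bar=np.array(lip)+Rt.apply([-.145,0,.056]) if lip is not None else np.array(org)+Rt.apply([-.035,0,.068])
    return bar+o.apply([0,0,manip.grip_depth]),o.as_quat()
E
python3 - <<'E'
from h import *
c=cal('wrist'); b=onplane(c,[(418,112),(392,192)],.078); w=b[0]-b[1]; print('bar',b.mean(0),np.linalg.norm(w),np.degrees(np.arctan2(w[1],w[0])+np.pi/2), 'expect',T2(-.035,0))
f=onplane(c,[(311,87),(293,164),(458,124),(432,200)],.036); print('tray',f.mean(0),np.degrees(np.arctan2(*(f[:2].mean(0)-f[2:].mean(0))[[1,0]])))
for k in(0,np.pi):
    p,o=traytool(org=[*TC,.0],yaw=TY,k=k); print('grip',k,p,manip.solve_ik(p,o))
    for yd in(40,55,70,79,95):
        print(yd,[None if s is None else np.round(s,2).tolist() for s in (manip.solve_ik(*traytool(lip=B3(-.03,.14),yaw=np.radians(yd),tip=t,k=k)) for t in(0,55))])
E
```

```text
bar [ 0.59684933 -0.11417295  0.078     ] 0.10963504855245557 75.85455161248476 expect [ 0.59692461 -0.11317036]
tray [ 0.6052291  -0.08128923  0.036     ] 76.18585958180087
grip 0 [ 0.59692461 -0.11317036  0.0492    ] [-0.09525327  0.63184759  0.3178003   1.80098051 -0.27360139  0.75193196
  1.7190061 ]
40 [[-0.99, 0.29, 0.68, 2.03, -0.23, 0.9, 0.52], None]
55 [[-0.85, 0.31, 0.61, 1.98, -0.23, 0.91, 0.83], None]
70 [[-0.72, 0.35, 0.52, 1.91, -0.22, 0.93, 1.13], [-0.78, 0.87, 0.21, 1.12, 0.38, 1.96, 0.64]]
79 [[-0.64, 0.38, 0.47, 1.86, -0.21, 0.94, 1.3], [-0.83, 0.83, 0.2, 1.2, 0.47, 1.87, 0.71]]
95 [[0.39, 0.57, -0.87, 1.73, 0.49, 1.07, 1.02], [-0.52, 0.77, -0.43, 1.35, 0.89, 1.88, 0.61]]
grip 3.141592653589793 [ 0.59692461 -0.11317036  0.0492    ] [-0.49768738  0.82968091  0.91624746  1.81438423 -0.81929349  0.92892997
 -0.9953249 ]
40 [[-1.43, 0.64, 1.38, 2.03, -0.73, 1.09, -2.15], None]
55 [[-1.3, 0.61, 1.28, 1.99, -0.68, 1.07, -1.88], None]
70 [[-1.18, 0.62, 1.21, 1.93, -0.66, 1.07, -1.6], [-1.16, 1.12, 1.11, 1.13, -0.13, 1.88, -2.05]]
79 [[-1.1, 0.63, 1.16, 1.88, -0.65, 1.08, -1.45], [-1.23, 1.09, 1.1, 1.22, -0.06, 1.75, -1.98]]
95 [[-0.99, 0.65, 1.06, 1.78, -0.63, 1.1, -1.2], [-1.38, 1.05, 1.16, 1.39, -0.01, 1.5, -1.84]]
```

```bash
python3 - <<'E'
from h import *
TYg=np.radians(77)
p,o=traytool(org=[*TC,.001],yaw=TYg)
effector.open_jaws(); manip.move_pose(p+[0,0,.12],o); manip.servo_line(p,vel=.12); effector.close(60); print('gap',manip.current_finger_gap())
f0=manip.current_force(); manip.servo_line(p+[0,0,.03],vel=.06); manip.sleep(.3); print('dF',np.array(manip.current_force())-f0)
manip.servo_line(p+[0,0,.2],vel=.12)
c,im=save('scene','s2.png'); print(manip.current_clock(),manip.current_wrist_torque())
E
```

```text
gap 0.011634645028217554
dF [-0.79082554  0.33050989 -5.33231118]
61.1917 [-0.18893611  0.04208529  0.02862453]
```

View pics/s2.png

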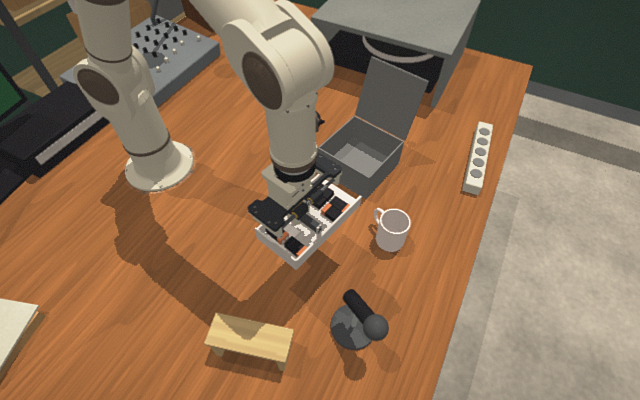

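The tray is held level with all the cells in it; the measured 5.3 N matches tray plus six cells. Lid stays leaning back. Now I'll pour.

```bash
python3 - <<'E'
from h import *
yp=np.radians(79)
p,o=traytool(lip=B3(-.09,.24),yaw=yp); manip.servo_line(p,o,vel=.15)
p,o=traytool(lip=B3(-.02,.19),yaw=yp); manip.servo_line(p,o,vel=.12)
print(manip.current_q(),manip.current_force(),manip.current_clock())
for t in(10,20,28,34,40,47,55):
    p,o=traytool(lip=B3(-.02,.19-.0006*t),yaw=yp,tip=t); manip.servo_line(p,o,vel=.05); print(t,manip.current_force()[2])
manip.sleep(1.0); print(manip.current_force(),manip.current_clock()); save('scene','s3.png')
E
```

```text
[-0.56991769  0.31679853  0.35413793  1.80399619 -0.12451659  1.04252703
  1.20908465] [ 0.18980266 -1.08424668 -5.10683388] 63.4583
10 -5.808910143006023
20 -5.275210636200705
28 -4.175279720125474
34 -3.106258472494103
40 -2.0803092465159057
47 -1.5982660634530024
55 -2.7225715485060173
[ 0.05963966 -0.18358551 -1.95481667] 67.95
```

View pics/s3.png

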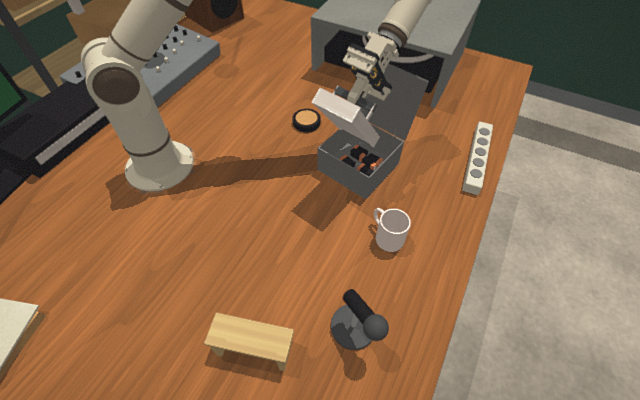

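Cells lie in the box; the force is down to about 2 N, which is the empty tray. I'll un-tip, cross-check the riser pose with w2 and go above the riser.

```bash
python3 - <<'E'
from h import *
c=cal('wrist'); c=(c[0],c[1],np.array([.6559657,-.08053999,.45503088]),np.array([-0.63874297,0.75878834,0.0980894,-0.08140115]))
P=onplane(c,[(475,91),(532,65),(564,193),(514,215)],.09); print('riser w2',P.mean(0),np.linalg.norm(np.diff(P,axis=0),axis=1)); d=P[0]+P[1]-P[2]-P[3]; print(np.degrees(np.arctan2(d[1],d[0])))
yp=np.radians(79)
p,o=traytool(lip=B3(-.04,.24),yaw=yp,tip=25); manip.servo_line(p,o,vel=.12)
p,o=traytool(lip=B3(-.10,.30),yaw=yp); manip.servo_line(p,o,vel=.15)
p,o=traytool(org=[.60,-.06,.30],yaw=yp); manip.servo_line(p,o,vel=.2)
for yd in(15.3,195.3):
    for z in(.3,.092):
        print(yd,z,manip.solve_ik(*traytool(org=[.5916,-.3387,z],yaw=np.radians(yd))))
print(manip.current_clock(),manip.current_q()); c,im=save('top','t2.png'); b=im[130:330,150:510]; cv2.imwrite('pics/t2c.png',cv2.resize(b,None,fx=2.2,fy=2.2,interpolation=cv2.INTER_CUBIC))
E
```

```text
riser w2 [ 0.59255266 -0.33652279  0.09      ] [0.07232391 0.17583134 0.07062262]
15.495878236886973
15.3 0.3 [-0.01783734  0.49199983  0.80522086  1.40445632 -0.35334913  1.39297082
  1.0565002 ]
15.3 0.092 [ 0.04613841  0.65989999  0.68642226  1.6322798  -0.47289081  1.02178429
  1.14855869]
195.3 0.3 [-0.21573602  0.84388079  1.35320196  1.26476499 -0.81889948  1.61721446
 -1.89024686]
195.3 0.092 [-0.2528363   1.10782527  1.34878826  1.49988616 -1.08623638  1.40516826
 -1.72106154]
70.6 [-0.30487315  0.31681427  0.53825658  1.55007847 -0.16618213  1.32201649
  1.63425394]
```

View pics/t2c.png

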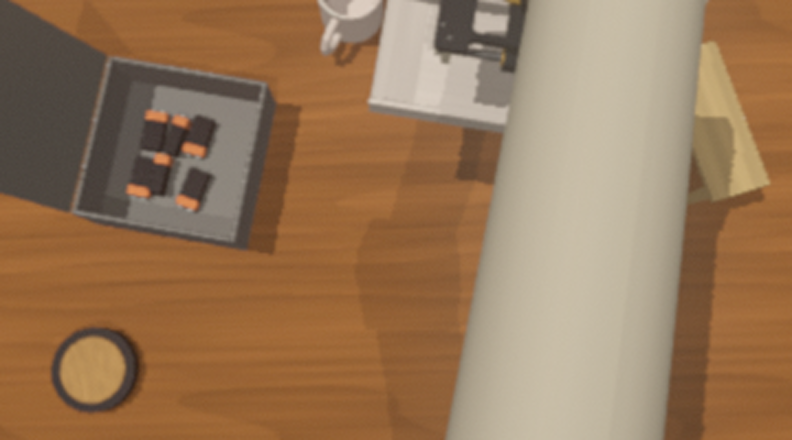

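All six cells are in the box; I count six copper ends. The riser agrees across both views, (0.592,-0.338) at 15.4°. Now I'll set the tray down.

```bash
python3 - <<'E'
from h import *
yr=np.radians(15.4); rc=[.592,-.3376]
p,o=traytool(org=[*rc,.26],yaw=yr); manip.servo_line(p,o,vel=.15)
p,o=traytool(org=[*rc,.105],yaw=yr); manip.servo_line(p,o,vel=.12); manip.sleep(.3); f0=np.array(manip.current_force())
for z in np.arange(.102,.0855,-.0015):
    p,o=traytool(org=[*rc,z],yaw=yr); manip.servo_line(p,o,vel=.03); manip.sleep(.1); f=np.array(manip.current_force())-f0
    if f[2]>2: break
print(z,f,manip.current_wrist_torque(),manip.current_clock())
effector.open_jaws(); p2,_=traytool(org=[*rc,.30],yaw=yr); manip.servo_line(p2,vel=.15)
# step back sideways to look
manip.move_pose([.5,-.25,.42],down(yr)); c,im=save('wrist','w5.png'); print(manip.current_clock()); save('top','t3.png'); save('scene','s4.png')
a=cv2.imread('pics/s4.png')[240:400,150:420]; cv2.imwrite('pics/j.png',np.vstack([cv2.resize(a,(540,320)),cv2.resize(cv2.imread('pics/t3.png')[110:250,270:540],(540,280))]))
E
```

```text
0.08999999999999998 [-1.10510759  1.78710022  7.6399341 ] [ 0.22545711  0.554541   -0.01292017] 77.4083
80.925
```

View pics/j.png

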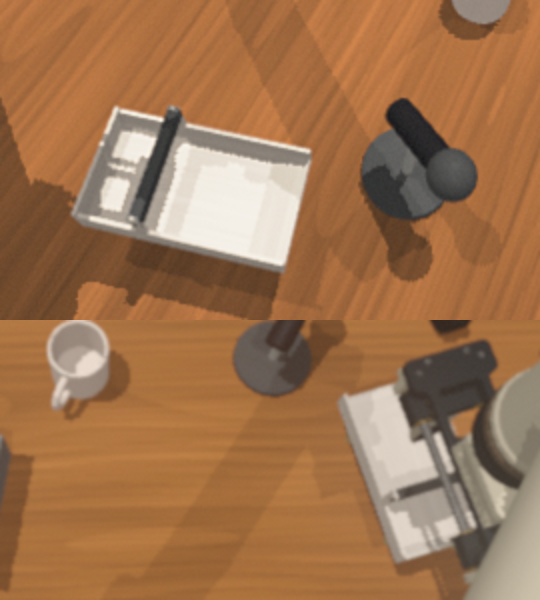

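The tray sits empty on the riser, and the mic and mug are untouched. Now the lid.

```bash
python3 - <<'E'
from h import *
o=down(BY-np.pi/2); effector.close(10)
manip.move_pose([.5,.1,.42],o); yo=.055
# view for tray check with arm off
c,im=save('top','t4.png')
manip.move_pose(B3(.0,.42,yo),o); manip.servo_line(B3(.19,.40,yo),o,vel=.2); manip.servo_line(B3(.19,.24,yo),vel=.12); f0=np.array(manip.current_force())
manip.servo_line(B3(.10,.24,yo),vel=.1); print(np.array(manip.current_force())-f0)
r=.165
for th in(1.3,1.1,.9,.7,.5,.35,.2,.1):
    x=.095-r*np.cos(th)+.020*np.sin(th); z=.1005+r*np.sin(th)+.012*np.cos(th)
    if th==1.3: z=min(z,.245)
    manip.servo_line(B3(x,z,yo),vel=.1); f=np.array(manip.current_force())-f0; print(th,x.round(3),z.round(3),f.round(1))
    if np.linalg.norm(f)>20: break
else:
    for z in np.arange(.113,.1035,-.001):
        manip.servo_line(B3(-.07,z,yo),vel=.03); f=np.array(manip.current_force())-f0
        if f[2]>12: break
    print(z,f); manip.sleep(.2)
save('scene','s5.png'); print(manip.current_clock())
E
```

```text
[ 0.54070927 -0.5210334   0.84573135]Traceback (most recent call last):
  File "<stdin>", line 12, in <module>
AttributeError: 'float' object has no attribute 'round'
```

```bash
python3 - <<'E'
from h import *
yo=.055; r=.165; f0=np.array([0,0,0.])
print(manip.current_tool_pos(),B3(.095-r*np.cos(1.3)+.02*np.sin(1.3),.245,yo),manip.current_force())
for th in(1.1,.9,.7,.5,.35,.2,.1):
    x=.095-r*np.cos(th)+.020*np.sin(th); z=.1005+r*np.sin(th)+.012*np.cos(th)
    manip.servo_line(B3(x,z,yo),vel=.1); f=np.array(manip.current_force())-f0; print(th,f.round(1))
    if np.linalg.norm(f)>20: break
else:
    for z in np.arange(.113,.1035,-.001):
        manip.servo_line(B3(-.07,z,yo),vel=.03); f=np.array(manip.current_force())-f0
        if f[2]>12: break
    print(z,f); manip.sleep(.2)
save('scene','s5.png'); print(manip.current_clock())
E
```

```text
[0.53463641 0.37033292 0.24530382] [0.53437781 0.37072609 0.245     ] [-0.34402546  0.3109089  -0.31473387]
1.1 [0.1 0.2 0.6]
0.9 [0.1 0.1 0.4]
0.7 [0.  1.1 0.9]
0.5 [-0.4  0.4  0.5]
0.35 [ 0.1 -0.4 -0.1]
0.2 [-0.4 -0.5  1. ]
0.1 [-0.6  0.4  0.3]
0.107 [-5.44211633 -1.4786559  14.84047296]
94.2583
```

View pics/s5.png

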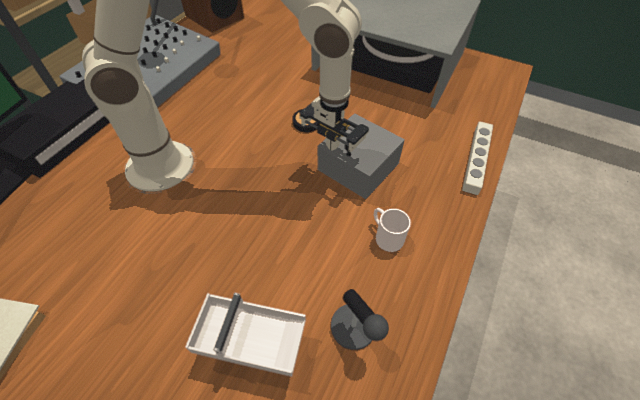

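The lid is down: contact at z=0.107 m against 0.1085 m expected. Next I'll retract and do a final check from the top.

```bash
python3 - <<'E'
from h import *
p=np.array(manip.current_tool_pos()); manip.servo_line(p+[0,0,.15],vel=.15)
manip.movej([-1.048,0.501,-0.427,1.55,0.221,1.138,-0.21])
c,im=save('top','t5.png'); cv2.imwrite('pics/t5c.png',cv2.resize(im[60:310,150:510],None,fx=2.2,fy=2.2,interpolation=cv2.INTER_CUBIC))
g=(im.min(2)>135).astype(np.uint8); g[:, :425]=0; g[:,520:]=0; g[:130]=0; g[240:]=0
q=cv2.convexHull(np.vstack([k for k in cv2.findContours(g,0,2)[0] if cv2.contourArea(k)>40]))
P=onplane(c,q.reshape(-1,2),.125)[:,:2]*1000; print('tray',cv2.minAreaRect(P.astype(np.float32)))
print(proj(c,[[*(np.array([.592,-.3376])+R.from_euler('z',15.4,degrees=True).apply([a,b,0])[:2]),.127] for a,b in((.11,.059),(.11,-.059),(-.11,-.059),(-.11,.059))]).round(), 'lid free corners',proj(c,[B3(-.095,.1085,-.095),B3(-.095,.1085,.095),B3(.095,.1085,.095)]).round(),manip.current_clock())
E
```

```text
tray ((590.66015625, -336.9403076171875), (219.69293212890625, 122.23052978515625), 15.239775657653809)
[[441. 147.]
 [485. 134.]
 [517. 215.]
 [472. 229.]] lid free corners [[271. 165.]
 [257. 239.]
 [182. 227.]] 97.3583
```

View pics/t5c.png

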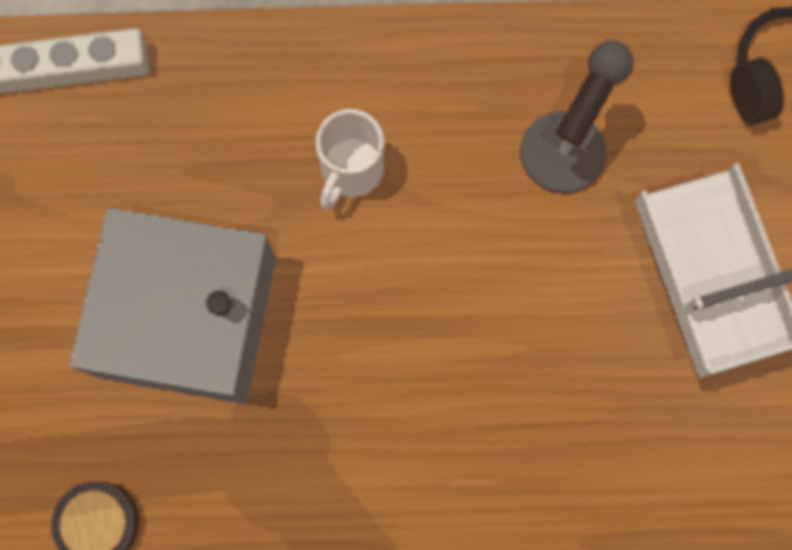

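The lid's free corners match the shut position to within about 3 px. The tray is 2 mm from the riser's middle at 15.2°, the bench is clear and the bystanders are in place. Handing in.

```bash
python3 -c "
from h import *
print(manip.hand_in())"
```

```text
the job is handed in; nothing more can be done
None
```

I handed the job in at about 97 s, and as far as my checks show every step is done; the hand-in itself gives no verdict.

- **Lid open:** I pushed it back to about 1.8 rad, estimated from geometry and the picture.
- **Batteries:** There were four loose ones. I put them in the tray with the two already there, carried it level and tipped it to 55° over the box. The held weight fell from about 5.3 N to 2 N, close to an empty tray. A top view then showed six copper ends in the box, one pair of cells close together. No battery missed the box.
- **Tray:** It is on the riser and released, within about 2 mm of the middle and 0.2° of the riser's direction. I judged level from the picture only.
- **Lid shut:** I pressed it down until the finger met firm contact at 0.107 m (0.1085 m expected). The last top view agrees to about 3 px.
- **Bystanders:** The mug, microphone and tape look unmoved in the pictures; I did not measure them.

Three things went wrong on the way. The battery detector missed the brightly lit fourth battery until I raised its threshold. The check for which end has the studs was wrong on one battery, so I used the top view there. A print error stopped the script partway through closing the lid, and I resumed from the same spot.

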